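# Count three speaker capsules into the tray's trough and shut its cover

## Robot

A 6-joint arm with a two-finger parallel gripper is mounted at the origin on a cart in front of the work surface, level with it; the furniture and walls round the work are solid. World frame = base frame: x ahead of the robot, y to its left, z up, the work surface at z = 0. Lengths are in m, angles in rad, forces in N, time in s.
With the tool pointing down it reaches from about 0.275 to 0.85 m from the base axis. Payload 5.2 kg.
Tool frame: the origin (TCP) lies at the very end of the fingers, on their centre line; the grasp point (between the pads) lies 19 mm behind it; z points along the fingers, y is the line along which they close (so a half turn about z gives the same grasp; the last joint's range is limited). The gripper opens to 85 mm and grips with 20 to 120 N. Pads are 22 mm wide; open, the fingers measure 114 mm over their backs; the gripper's body (76 mm by 85 mm) begins 54 mm behind the grasp point. The pads swing forward as they close: fully open they stand 13 mm farther back than shut.
Start: joints at [0.966, 0.259, 1.535, -0, 1.348, -0.203], TCP at [0.215, 0.506, 0.231] pointing down, gripper open.
Joint ranges: [-3.14, 3.14], [-0.91, 2.08], [0.19, 2.58], [-1.22, 4.36], [0.22, 2.71], [-3.12, 3.12]. Speed limits (rad/s): [2.57, 2.57, 3.14, 3.14, 3.14, 3.14].

## Interface

Orientations are given as a unit quaternion [w, x, y, z].
In Python, from bench import * gives the robot as it stands.
- The arm moves only by the tool arm_command, never from a script. Its argument "steps" is a list of rows, each an object of numbers: "x", "y", "z": the shift along the tool's x, y, z in units of 500 mm (1.0 is 500 mm); "wx", "wy", "wz": the turn, a rotation vector about the tool's x, y, z in units of 1.5 rad (1.0 is 1.5 rad); "grip": the opening, from 0 (shut) to 1 (fully open). A call has 1 to 20 rows; each row shifts and turns the commanded pose from where the row before left it, along the tool's axes as they then stand; what a row does not reach is not made up. A row lasts 1/10 s, in which the tool goes at most 50 mm and 8.59 degrees, less where a joint would pass 70% of its speed; a pose out of reach is approached as far as the arm can. A call with a number of a shift or a turn outside -1 to 1 is refused whole. A call with a gripper value outside its range is refused whole. The fingers move at their own pace and stop on an object; "grip_force" is the grip in N (left out, the last holds). Time passes only in rows, so rows that do not move let the fingers close. It gives the time, the measured TCP pose, the force, the opening and the grip force at its end, in the units of the state.
- state(): the state, without advancing time (a new reading comes with each control period).
- grab_frame(name): name is "scene" or "top" or "wrist"; returns the picture (420x560x3 uint8, red, green, blue); there is no depth.
- get_calibration(name): a dict with "fx", "fy", "cx", "cy" (pixels), "camera_from_world" (4x4, takes a point from world to camera coordinates). Camera axes: x right, y down, z forward; pixel columns grow to the right and rows downward; lengths in m; the calibration is good to about 2 mm. A picture is of the moment at which its call begins: read the wrist's pose just before it. get_calibration takes no time and is no camera call; for the wrist camera it gives the pose at the moment of the call.
- hand_in(): hands the job in; it is judged then, once.
Trained networks look in the newest picture that a camera, given by its name, has taken for a name from the list of things; names that differ only in an ending like _2 or _b are one class to them, and where a whole thing is asked for, a point or a joint stands for the part that bears it (a point fixed in the world has none). Each returns a list of dicts, best first, with "confidence" (0 to 1); they miss things now and then, are a little off and sometimes report something else, mostly with a low value. They report only what shows in the picture. A call takes as long as a camera call.
- spot_in(camera, thing): "rect" ([centre column, centre row, width, height] in pixels, round what is visible of it).
The state is a dict: "time": time; "q": joint angles; "dq": joint speeds; "effort": joint torques, N m; "position": TCP position; "eef_rot": TCP orientation; "force": force on the tool from outside, world axes, zero at the start; "torque": the same for the moment, N m; "width": finger opening in m; "grip_force": force on a finger pad.
Only numpy, scipy, OpenCV 4.12 (cv2) and the standard library are available. Lean on these libraries where they do the work, as an engineer would, in place of code of your own. Each camera call takes 0.05 s, during which the arm holds its last target. There are 200 camera calls.

## Task

Five small round speaker capsules lie on the platform of the dark grey parts-counting tray. With the fingertips, sweep exactly three of them, any three, off the platform's open edge into the trough and leave the other two on the platform, then push the trough's hinged cover fully shut. Only push things: lift and carry nothing, and leave the things round the tray where they are.

Things in the scene. Friction and masses are not known exactly. Their poses are not given: they have to be found in the camera images.
- tray: dark grey plastic counting tray, 212 (its x) x 200 mm (its y), fixed on the bench, rim top 27 mm high; origin on its underside (the tray spans y -110..90 mm), z up. Its platform (x -102..102, y -106..40 mm, 15.5 mm above the bench) has a 4 mm thick rim on three sides, broken by a 35 mm pour spout at the corner x -104, y -88; the fourth side, y = 40 mm, is the open edge to the trough
- platform (a point): centre of the platform's top face, 15.5 mm above the bench; axes as the tray's
- trough (a point): centre of the trough's floor, 4.5 mm above the bench, 11 mm below the platform; axes as the tray's. The trough lies beside the platform at tray x -102..102, y 40..86 mm; its outer wall is 24 mm high. It takes two capsules one on the other under the shut cover
- cover (a joint): hinge of the trough's lighter grey cover, rad: 0 = fully shut, level over the trough; 1.57 = upright; starts open at 1.75 to 2.1, leaning outward (tray +y); stop at 2.3. The hinge line runs along tray x at tray y = 90.5 mm, 26.5 mm above the bench. It is stiff (0.03 N m, about 1 N at the cover): the cover stays at any angle and does not fall shut
- cover_edge (a point): middle of the cover's free edge, 56.5 mm from the hinge line. The cover is a plate 204 mm long (tray x), 3 mm thick, with a thumb lip 50 mm long, 6 mm high, at the middle of this edge on the outer (shut: upper) face and a skirt along the edge on the inner face. Shut, its top is 29 mm (lip 34 mm) above the bench; edge and skirt hang 6 mm inside the platform, 3 mm above it
- speaker1: one of five alike speaker capsules: light grey disc with a black face, 29 mm across, 8 mm high, about 12 g; origin at the centre of its underside
- speaker2: one of five alike speaker capsules: light grey disc with a black face, 29 mm across, 8 mm high, about 12 g; origin at the centre of its underside
- speaker3: one of five alike speaker capsules: light grey disc with a black face, 29 mm across, 8 mm high, about 12 g; origin at the centre of its underside
- speaker4: one of five alike speaker capsules: light grey disc with a black face, 29 mm across, 8 mm high, about 12 g; origin at the centre of its underside
- speaker5: one of five alike speaker capsules: light grey disc with a black face, 29 mm across, 8 mm high, about 12 g; origin at the centre of its underside
- spool: bystander: spool of solder, 52 mm across, 36 mm high, stands on the bench beyond the tray; origin at the centre of its underside
- dish: bystander: shallow steel dish of screws, 70 mm across, 13 mm high, on the bench beyond the tray; origin at the centre of its underside
- driver: bystander: screwdriver with an amber handle, 140 mm long, 15 mm thick, lies on the bench along the tray's right side; origin under its axis near the middle
- handset: bystander: dark blue card terminal with keys, 165 x 76 x 32 mm, lies on the bench at the far left; origin at the centre of its underside

How it is judged:
On the way, in this order (a step that is already met when the one before it is completed fails the run):
1. three capsules lie in the trough, two on the platform, the cover still open (x of speaker1 in the frame of tray between -0.102 and 0.102 m and y of speaker1 in the frame of tray between -0.108 and 0.088 m and ((y of speaker1 in the frame of tray above 0.043 m and z of speaker1 in the frame of tray below 0.0215 m) or (y of speaker1 in the frame of tray below 0.04 m and z of speaker1 in the frame of tray between 0.0125 and 0.0275 m)) and x of speaker2 in the frame of tray between -0.102 and 0.102 m and y of speaker2 in the frame of tray between -0.108 and 0.088 m and ((y of speaker2 in the frame of tray above 0.043 m and z of speaker2 in the frame of tray below 0.0215 m) or (y of speaker2 in the frame of tray below 0.04 m and z of speaker2 in the frame of tray between 0.0125 and 0.0275 m)) and x of speaker3 in the frame of tray between -0.102 and 0.102 m and y of speaker3 in the frame of tray between -0.108 and 0.088 m and ((y of speaker3 in the frame of tray above 0.043 m and z of speaker3 in the frame of tray below 0.0215 m) or (y of speaker3 in the frame of tray below 0.04 m and z of speaker3 in the frame of tray between 0.0125 and 0.0275 m)) and x of speaker4 in the frame of tray between -0.102 and 0.102 m and y of speaker4 in the frame of tray between -0.108 and 0.088 m and ((y of speaker4 in the frame of tray above 0.043 m and z of speaker4 in the frame of tray below 0.0215 m) or (y of speaker4 in the frame of tray below 0.04 m and z of speaker4 in the frame of tray between 0.0125 and 0.0275 m)) and x of speaker5 in the frame of tray between -0.102 and 0.102 m and y of speaker5 in the frame of tray between -0.108 and 0.088 m and ((y of speaker5 in the frame of tray above 0.043 m and z of speaker5 in the frame of tray below 0.0215 m) or (y of speaker5 in the frame of tray below 0.04 m and z of speaker5 in the frame of tray between 0.0125 and 0.0275 m)) and (y of each of speaker1, speaker2, speaker3 in the frame of tray above 0.04 m or y of each of speaker1, speaker2, speaker4 in the frame of tray above 0.04 m or y of each of speaker1, speaker2, speaker5 in the frame of tray above 0.04 m or y of each of speaker1, speaker3, speaker4 in the frame of tray above 0.04 m or y of each of speaker1, speaker3, speaker5 in the frame of tray above 0.04 m or y of each of speaker1, speaker4, speaker5 in the frame of tray above 0.04 m or y of each of speaker2, speaker3, speaker4 in the frame of tray above 0.04 m or y of each of speaker2, speaker3, speaker5 in the frame of tray above 0.04 m or y of each of speaker2, speaker4, speaker5 in the frame of tray above 0.04 m or y of each of speaker3, speaker4, speaker5 in the frame of tray above 0.04 m) and (y of each of speaker1, speaker2 in the frame of tray below 0.04 m or y of each of speaker1, speaker3 in the frame of tray below 0.04 m or y of each of speaker1, speaker4 in the frame of tray below 0.04 m or y of each of speaker1, speaker5 in the frame of tray below 0.04 m or y of each of speaker2, speaker3 in the frame of tray below 0.04 m or y of each of speaker2, speaker4 in the frame of tray below 0.04 m or y of each of speaker2, speaker5 in the frame of tray below 0.04 m or y of each of speaker3, speaker4 in the frame of tray below 0.04 m or y of each of speaker3, speaker5 in the frame of tray below 0.04 m or y of each of speaker4, speaker5 in the frame of tray below 0.04 m) and value of joint cover above 0.5 rad), for 0.2 s.
2. the cover is shut (value of joint cover below 0.06 rad), for 0.2 s.
At the end, for the whole second after the job is handed in: Exactly three capsules (any three) rest in the trough, the other two rest on the platform inside its rims, and the cover is shut to within 0.06 rad (x of speaker1 in the frame of tray between -0.102 and 0.102 m and y of speaker1 in the frame of tray between -0.108 and 0.088 m and ((y of speaker1 in the frame of tray above 0.043 m and z of speaker1 in the frame of tray below 0.0215 m) or (y of speaker1 in the frame of tray below 0.04 m and z of speaker1 in the frame of tray between 0.0125 and 0.0275 m)) and x of speaker2 in the frame of tray between -0.102 and 0.102 m and y of speaker2 in the frame of tray between -0.108 and 0.088 m and ((y of speaker2 in the frame of tray above 0.043 m and z of speaker2 in the frame of tray below 0.0215 m) or (y of speaker2 in the frame of tray below 0.04 m and z of speaker2 in the frame of tray between 0.0125 and 0.0275 m)) and x of speaker3 in the frame of tray between -0.102 and 0.102 m and y of speaker3 in the frame of tray between -0.108 and 0.088 m and ((y of speaker3 in the frame of tray above 0.043 m and z of speaker3 in the frame of tray below 0.0215 m) or (y of speaker3 in the frame of tray below 0.04 m and z of speaker3 in the frame of tray between 0.0125 and 0.0275 m)) and x of speaker4 in the frame of tray between -0.102 and 0.102 m and y of speaker4 in the frame of tray between -0.108 and 0.088 m and ((y of speaker4 in the frame of tray above 0.043 m and z of speaker4 in the frame of tray below 0.0215 m) or (y of speaker4 in the frame of tray below 0.04 m and z of speaker4 in the frame of tray between 0.0125 and 0.0275 m)) and x of speaker5 in the frame of tray between -0.102 and 0.102 m and y of speaker5 in the frame of tray between -0.108 and 0.088 m and ((y of speaker5 in the frame of tray above 0.043 m and z of speaker5 in the frame of tray below 0.0215 m) or (y of speaker5 in the frame of tray below 0.04 m and z of speaker5 in the frame of tray between 0.0125 and 0.0275 m)) and (y of each of speaker1, speaker2, speaker3 in the frame of tray above 0.04 m or y of each of speaker1, speaker2, speaker4 in the frame of tray above 0.04 m or y of each of speaker1, speaker2, speaker5 in the frame of tray above 0.04 m or y of each of speaker1, speaker3, speaker4 in the frame of tray above 0.04 m or y of each of speaker1, speaker3, speaker5 in the frame of tray above 0.04 m or y of each of speaker1, speaker4, speaker5 in the frame of tray above 0.04 m or y of each of speaker2, speaker3, speaker4 in the frame of tray above 0.04 m or y of each of speaker2, speaker3, speaker5 in the frame of tray above 0.04 m or y of each of speaker2, speaker4, speaker5 in the frame of tray above 0.04 m or y of each of speaker3, speaker4, speaker5 in the frame of tray above 0.04 m) and (y of each of speaker1, speaker2 in the frame of tray below 0.04 m or y of each of speaker1, speaker3 in the frame of tray below 0.04 m or y of each of speaker1, speaker4 in the frame of tray below 0.04 m or y of each of speaker1, speaker5 in the frame of tray below 0.04 m or y of each of speaker2, speaker3 in the frame of tray below 0.04 m or y of each of speaker2, speaker4 in the frame of tray below 0.04 m or y of each of speaker2, speaker5 in the frame of tray below 0.04 m or y of each of speaker3, speaker4 in the frame of tray below 0.04 m or y of each of speaker3, speaker5 in the frame of tray below 0.04 m or y of each of speaker4, speaker5 in the frame of tray below 0.04 m) and value of joint cover below 0.06 rad and linear speed of each of speaker1, speaker2, speaker3, speaker4, speaker5 below 0.02 m/s); the robot touches nothing.
It fails at once if a capsule was lifted: its underside's centre more than 50 mm above the bench (height (world z) of any of speaker1, speaker2, speaker3, speaker4, speaker5 above 0.05 m).
It fails at once if a thing beside the tray (spool, dish, screwdriver, handset) was moved more than 20 mm (distance of any of spool, dish, driver, handset from where it was at the start of the episode above 0.02 m).
It also fails if it takes over 58 s, if anything falls off the work surface, if the arm or the gripper's body presses on something with over 40 N, if the wrist force passes 120 N, or if a joint passes its speed limit or range.

## Working session

There is one attempt and no reset: what is moved stays moved. The work goes in short steps, Python scripts to look and compute and a tool call to move; the robot and the scene stay as the last step left them, time stands still between calls to the robot, and variables do not carry over. Pictures are saved under pics/ and viewed, at most 10 in all, crops included, and the job is handed in when it is done.

Besides the shell and the picture viewer there is one more tool, called after ">>>" by a JSON object that holds its "op" and its "data". arm_command: Moves the arm, as the interface text tells. Shifts and turns lie within -1 to 1; 1 stands for 500 mm of shift or 1.5 rad of turn. Its arguments: {"type":"object","properties":{"steps":{"type":"array","items":{"type":"object","properties":{"x":{"type":"number"},"y":{"type":"number"},"z":{"type":"number"},"wx":{"type":"number"},"wy":{"type":"number"},"wz":{"type":"number"},"grip":{"type":"number"}}}},"grip_force":{"type":"number"}},"required":["steps"]}

```bash
mkdir -p pics; ls; cat > h.py <<'E'
from bench import *
import numpy as np, cv2
def px2w(cam,uv,z):
    c=get_calibration(cam); T=np.linalg.inv(np.array(c["camera_from_world"]))
    d=T[:3,:3]@np.array([(uv[0]-c["cx"])/c["fx"],(uv[1]-c["cy"])/c["fy"],1]); o=T[:3,3]
    return o+d*(z-o[2])/d[2]
def w2px(cam,p):
    c=get_calibration(cam); q=np.array(c["camera_from_world"])@np.append(p,1)
    return np.array([c["fx"]*q[0]/q[2]+c["cx"],c["fy"]*q[1]/q[2]+c["cy"]])
def save(cam,name):
    im=grab_frame(cam); cv2.imwrite("pics/"+name,cv2.cvtColor(im,cv2.COLOR_RGB2BGR)); return im
E
python3 - <<'E'
from h import *
s=state();print(s["time"],s["position"],s["eef_rot"])
a=save("top","top0.png");b=save("scene","sc0.png")
for n in ["speaker1","tray","cover","spool","dish","driver","handset"]:
    for d in spot_in("top",n)[:6]: print(n,np.round(d["rect"]),round(d["confidence"],2),px2w("top",d["rect"][:2],0.0235)[:2].round(3))
E
```

```text
pics
0.0 [0.2147215  0.5057524  0.23047731] [-3.81434076e-04  1.99520774e-01  9.79893156e-01 -8.47184953e-04]
speaker1 [306. 256.  20.  18.] 0.71 [0.553 0.139]
speaker1 [308. 221.  14.  11.] 0.55 [0.623 0.134]
speaker1 [316. 240.  13.  13.] 0.53 [0.585 0.118]
speaker1 [313. 278.  13.  16.] 0.52 [0.51  0.128]
speaker1 [330. 295.  13.  17.] 0.44 [0.477 0.095]
tray [302. 261. 121. 121.] 0.18 [0.543 0.148]
cover [249. 258.  20. 114.] 0.73 [0.552 0.252]
cover [189. 178.  60.  84.] 0.72 [0.718 0.374]
dish [275. 187.  36.  34.] 0.87 [0.694 0.198]
driver [377. 267.   8.  68.] 0.62 [0.528 0.001]
handset [190. 178.  58.  80.] 0.68 [0.718 0.372]
```

```bash
python3 -c "
import cv2
a=cv2.imread('pics/top0.png');cv2.imwrite('pics/top0b.png',cv2.resize(a,(800,600),interpolation=cv2.INTER_CUBIC))"
```

```text
(no output)
```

View pics/top0b.png

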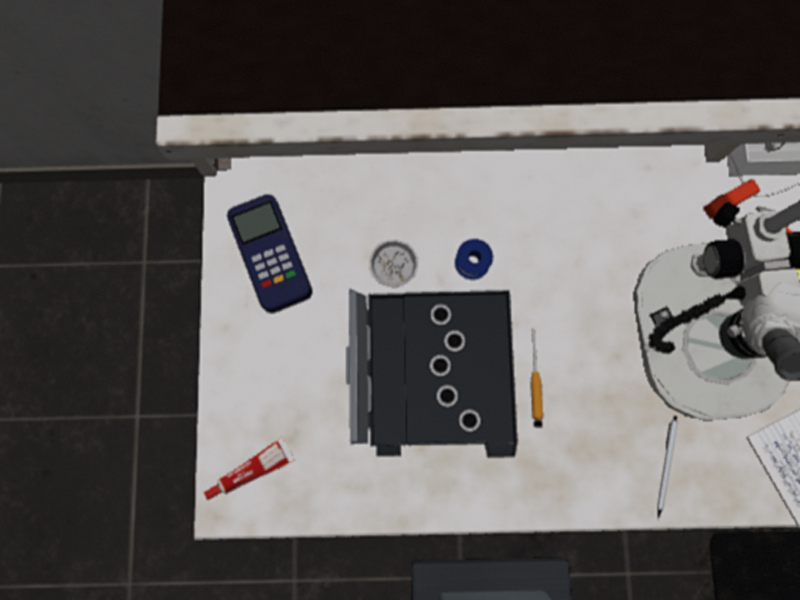

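View pics/sc0.png

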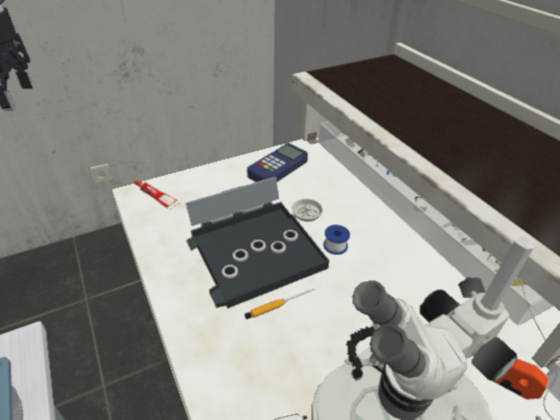

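The top picture shows the tray in the middle (5 capsules in a wavy row at about (440,314), (455,340), (440,365), (447,396), (470,420) of the enlarged view). The open cover is on the left (world +y), so the tray axes roughly match the world's. The scene view confirms this. I'll close the gripper and go over the tray for a wrist view.

>>> {"op": "arm_command", "data": {"steps": [{"wz":-0.09,"grip":0},{"wz":-0.09,"grip":0},{"wz":-0.088,"grip":0},{"x":-0.05,"y":-0.06,"z":-0.005,"grip":0},{"x":-0.05,"y":-0.06,"z":-0.005,"grip":0},{"x":-0.05,"y":-0.06,"z":-0.005,"grip":0},{"x":-0.05,"y":-0.06,"z":-0.005,"grip":0},{"x":-0.05,"y":-0.06,"z":-0.005,"grip":0},{"x":-0.05,"y":-0.06,"z":-0.005,"grip":0},{"x":-0.05,"y":-0.06,"z":-0.005,"grip":0},{"x":-0.05,"y":-0.06,"z":-0.005,"grip":0},{"x":-0.05,"y":-0.06,"z":-0.005,"grip":0},{"x":-0.05,"y":-0.06,"z":-0.005,"grip":0},{"x":-0.05,"y":-0.06,"z":-0.005,"grip":0},{"x":-0.05,"y":-0.06,"z":-0.005,"grip":0},{"grip":0},{"grip":0}]}}

```text
invalid input
```

```bash
python3 - <<'E'
from h import *
s=state();print(s["time"],s["position"],s["eef_rot"],s["width"])
save("wrist","w0.png")
for d in spot_in("wrist","speaker1")[:7]: print(np.round(d["rect"]),round(d["confidence"],2),px2w("wrist",d["rect"][:2],0.0235)[:2].round(4))
for d in spot_in("wrist","cover")[:2]: print(np.round(d["rect"]),d["confidence"])
c=get_calibration("wrist");print(np.linalg.inv(np.array(c["camera_from_world"])).round(3))
E
```

```text
0.45 [0.21502832 0.50618123 0.23124033] [-2.90195005e-05  1.99521991e-01  9.79893346e-01 -6.72094707e-05] 0.08517067251167157
[[ 0.391  0.877  0.28   0.144]
 [ 0.92  -0.373 -0.12   0.537]
 [-0.001  0.305 -0.953  0.373]
 [ 0.     0.     0.     1.   ]]
```

View pics/w0.png

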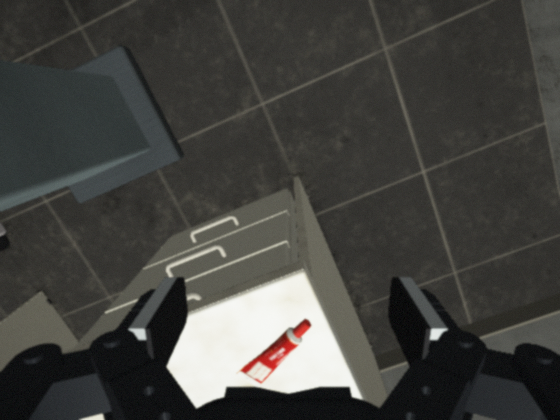

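The red tube shows at (275,350), with the open fingers at the bottom; the tray is out of view. The move was refused, so I'll retry with full rows.

>>> {"op": "arm_command", "data": {"steps": [{"x":0,"y":0,"z":0,"wx":0,"wy":0,"wz":-0.09,"grip":0},{"x":0,"y":0,"z":0,"wx":0,"wy":0,"wz":-0.09,"grip":0},{"x":0,"y":0,"z":0,"wx":0,"wy":0,"wz":-0.088,"grip":0}], "grip_force": 20}}

```text
time: 0.9
position: [0.2151, 0.5062, 0.2314]
eef_rot: [0.0, -0.003, 1.0, 0.0]
force: [0.1, -0.4, -0.0]
width: 0.044
grip_force: 0.0
```

>>> {"op": "arm_command", "data": {"steps": [{"x":-0.051,"y":-0.061,"z":-0.012,"wx":0,"wy":0,"wz":0,"grip":0},{"x":-0.051,"y":-0.061,"z":-0.012,"wx":0,"wy":0,"wz":0,"grip":0},{"x":-0.051,"y":-0.061,"z":-0.012,"wx":0,"wy":0,"wz":0,"grip":0},{"x":-0.051,"y":-0.061,"z":-0.012,"wx":0,"wy":0,"wz":0,"grip":0},{"x":-0.051,"y":-0.061,"z":-0.012,"wx":0,"wy":0,"wz":0,"grip":0},{"x":-0.051,"y":-0.061,"z":-0.012,"wx":0,"wy":0,"wz":0,"grip":0},{"x":-0.051,"y":-0.061,"z":-0.012,"wx":0,"wy":0,"wz":0,"grip":0},{"x":-0.051,"y":-0.061,"z":-0.012,"wx":0,"wy":0,"wz":0,"grip":0},{"x":-0.051,"y":-0.061,"z":-0.012,"wx":0,"wy":0,"wz":0,"grip":0},{"x":-0.051,"y":-0.061,"z":-0.012,"wx":0,"wy":0,"wz":0,"grip":0},{"x":-0.051,"y":-0.061,"z":-0.012,"wx":0,"wy":0,"wz":0,"grip":0},{"x":-0.051,"y":-0.061,"z":-0.012,"wx":0,"wy":0,"wz":0,"grip":0},{"x":0,"y":0,"z":0,"wx":0,"wy":0,"wz":0,"grip":0},{"x":0,"y":0,"z":0,"wx":0,"wy":0,"wz":0,"grip":0}], "grip_force": 20}}

```text
time: 2.3
position: [0.5214, 0.1396, 0.303]
eef_rot: [-0.0, 0.001, 1.0, 0.0]
force: [-0.8, 0.4, -0.4]
width: 0.0003
grip_force: 0.0
```

```bash
python3 - <<'E'
from h import *
s=state();print(s["time"],s["position"],s["eef_rot"],s["width"])
save("wrist","w1.png")
for d in spot_in("wrist","speaker1")[:7]: print(np.round(d["rect"]),round(d["confidence"],2),px2w("wrist",d["rect"][:2],0.0235)[:2].round(4))
for d in spot_in("wrist","cover")[:2]: print(np.round(d["rect"]),d["confidence"])
E
```

```text
2.3 [0.52143617 0.13958275 0.30304298] [-3.18792331e-04  9.71221830e-04  9.99999462e-01  1.75822331e-04] 0.00028157403528465046
[269. 220.  24.  21.] 0.94 [0.5868 0.1171]
[254. 130.  31.  21.] 0.93 [0.4751 0.1014]
[283. 246.  24.  23.] 0.73 [0.6237 0.1346]
[287. 194.  22.  22.] 0.61 [0.553  0.1409]
[278. 162.  23.  25.] 0.57 [0.5134 0.1293]
[382. 196.  43. 181.] 0.57
```

View pics/w1.png

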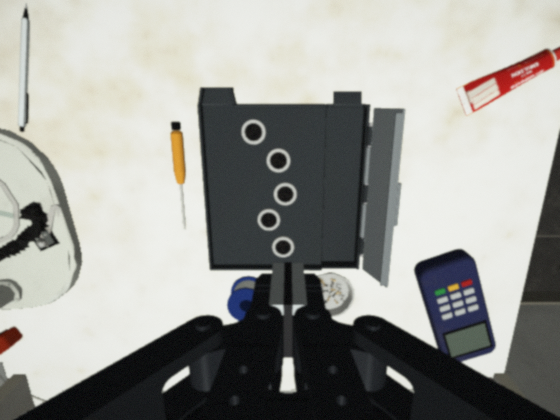

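The wrist view shows the whole tray: capsules at (254,131), (278,160), (285,194), (269,220), (283,246), the open edge from about (326,107) to (322,264), and the cover at right. I'll fit the tray pose and refine the capsule positions.

```bash
python3 - <<'E'
from h import *
im=cv2.imread("pics/w1.png"); g=cv2.cvtColor(im,cv2.COLOR_BGR2GRAY)
m=np.zeros_like(g); m[115:258,215:318]=(g[115:258,215:318]>95)*255
n,l,st,ce=cv2.connectedComponentsWithStats(m)
for i in range(1,n):
    if st[i,4]>60:
        cn=cv2.findContours((l==i).astype(np.uint8),cv2.RETR_EXTERNAL,cv2.CHAIN_APPROX_NONE)[0][0]
        (x,y),r,_=cv2.fitEllipse(cn); print("cap",round(x,1),round(y,1),px2w("wrist",(x,y),.0235)[:2].round(4))
for n_,uv,z in [("edge near",(326,107),.0155),("edge far",(322,264),.0155),("rim R far",(209,269),.027),("rim R near",(200,95),.027),("far left outer",(359,268),.027)]:
    print(n_,px2w("wrist",uv,z)[:2].round(4))
c=cv2.resize(im[75:295,185:415],None,fx=2.6,fy=2.6,interpolation=cv2.INTER_CUBIC)
cv2.imwrite("pics/w1c.png",cv2.convertScaleAbs(c,alpha=2.2,beta=0))
E
```

```text
cap 253.1 131.6 [0.4772 0.1006]
cap 278.0 160.1 [0.5109 0.1298]
cap 284.8 193.6 [0.5527 0.1379]
cap 268.4 219.4 [0.5867 0.1169]
cap 282.6 246.6 [0.6243 0.135 ]
edge near [0.4495 0.1866]
edge far [0.6531 0.1881]
rim R far [0.655  0.0374]
rim R near [0.4364 0.0419]
far left outer [0.6533 0.2361]
```

View pics/w1c.png

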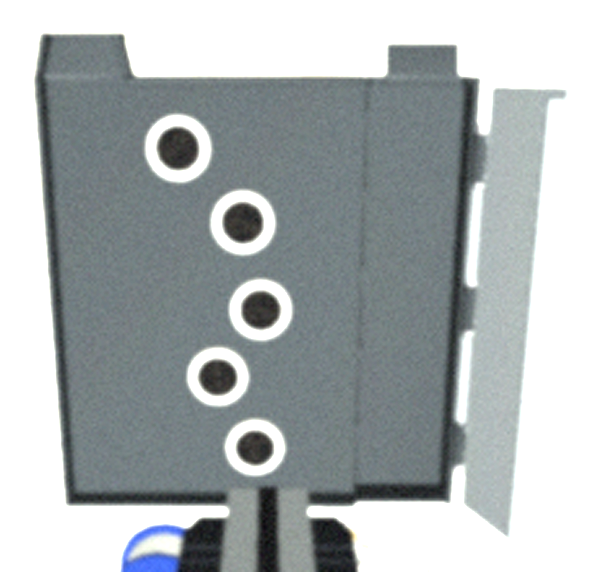

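>>> {"op": "arm_command", "data": {"steps": [{"x":-0.0295,"y":-0.012,"z":0.0695,"wx":0,"wy":0,"wz":0,"grip":0},{"x":-0.0295,"y":-0.012,"z":0.0695,"wx":0,"wy":0,"wz":0,"grip":0},{"x":-0.0295,"y":-0.012,"z":0.0695,"wx":0,"wy":0,"wz":0,"grip":0},{"x":-0.0295,"y":-0.012,"z":0.0695,"wx":0,"wy":0,"wz":0,"grip":0},{"x":-0.0295,"y":-0.012,"z":0.0695,"wx":0,"wy":0,"wz":0,"grip":0},{"x":-0.0295,"y":-0.012,"z":0.0695,"wx":0,"wy":0,"wz":0,"grip":0},{"x":-0.0295,"y":-0.012,"z":0.0695,"wx":0,"wy":0,"wz":0,"grip":0},{"x":0,"y":0,"z":0,"wx":0,"wy":0,"wz":0,"grip":0}], "grip_force": 20}}

```text
time: 3.25
position: [0.6215, 0.0988, 0.0546]
eef_rot: [-0.005, -0.001, 1.0, 0.0]
force: [-0.6, -0.7, -0.8]
width: -0.0004
grip_force: 0.0
```

>>> {"op": "arm_command", "data": {"steps": [{"x":-0.005,"y":0,"z":0.016,"wx":0,"wy":0,"wz":0,"grip":0},{"x":0,"y":0,"z":0.016,"wx":0,"wy":0,"wz":0,"grip":0},{"x":0,"y":0,"z":0.016,"wx":0,"wy":0,"wz":0,"grip":0},{"x":0,"y":0,"z":0.016,"wx":0,"wy":0,"wz":0,"grip":0},{"x":0,"y":0,"z":0,"wx":0,"wy":0,"wz":0,"grip":0},{"x":0,"y":0,"z":0,"wx":0,"wy":0,"wz":0,"grip":0}], "grip_force": 20}}

```text
time: 3.85
position: [0.6268, 0.0983, 0.0283]
eef_rot: [0.0, -0.0, 1.0, -0.0]
force: [0.5, -0.4, 0.1]
width: 0.0001
grip_force: 0.0
```

>>> {"op": "arm_command", "data": {"steps": [{"x":0.004,"y":0,"z":0.01,"wx":0,"wy":0,"wz":0,"grip":0},{"x":0,"y":0,"z":0.0095,"wx":0,"wy":0,"wz":0,"grip":0},{"x":0,"y":0.0215,"z":0,"wx":0,"wy":0,"wz":0,"grip":0},{"x":0,"y":0.0215,"z":0,"wx":0,"wy":0,"wz":0,"grip":0},{"x":0,"y":0.0215,"z":0,"wx":0,"wy":0,"wz":0,"grip":0},{"x":0,"y":0.0215,"z":0,"wx":0,"wy":0,"wz":0,"grip":0},{"x":0,"y":0.0215,"z":0,"wx":0,"wy":0,"wz":0,"grip":0},{"x":0,"y":0.0215,"z":0,"wx":0,"wy":0,"wz":0,"grip":0},{"x":0,"y":0.0215,"z":0,"wx":0,"wy":0,"wz":0,"grip":0},{"x":0,"y":0.0215,"z":0,"wx":0,"wy":0,"wz":0,"grip":0},{"x":0,"y":0,"z":0,"wx":0,"wy":0,"wz":0,"grip":0},{"x":0,"y":0,"z":0,"wx":0,"wy":0,"wz":0,"grip":0}], "grip_force": 20}}

```text
time: 5.05
position: [0.6248, 0.1845, 0.0182]
eef_rot: [-0.0, -0.001, 1.0, -0.0]
force: [0.4, -0.5, 0.5]
width: -0.0002
grip_force: 0.0
```

```bash
python3 - <<'E'
from h import *
save("wrist","w2.png");im=save("top","t2.png")
a=cv2.imread("pics/t2.png")[190:330,225:395]
b=cv2.imread("pics/w2.png")
cv2.imwrite("pics/t2c.png",np.hstack([cv2.resize(cv2.convertScaleAbs(a,alpha=1.8),(400,330)),cv2.resize(b,(400,330))]))
E
```

```text
(no output)
```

View pics/t2c.png

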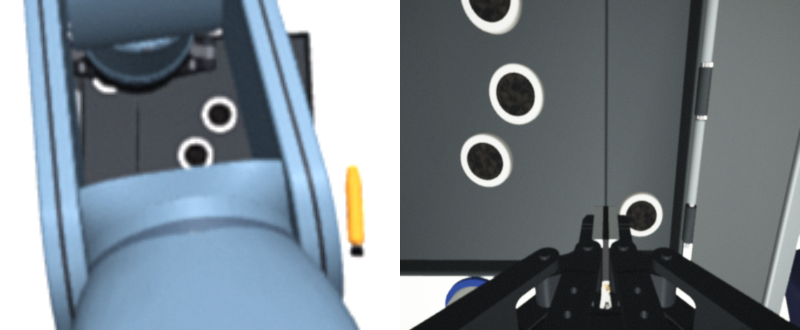

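The wrist half (right) shows the first capsule in the trough at (641,214), and its neighbours undisturbed. Next is the capsule at (0.553, 0.138).

>>> {"op": "arm_command", "data": {"steps": [{"x":0,"y":0,"z":-0.03,"wx":0,"wy":0,"wz":0,"grip":0},{"x":0,"y":0,"z":-0.03,"wx":0,"wy":0,"wz":0,"grip":0},{"x":0.0288,"y":-0.0336,"z":0,"wx":0,"wy":0,"wz":0,"grip":0},{"x":0.0288,"y":-0.0336,"z":0,"wx":0,"wy":0,"wz":0,"grip":0},{"x":0.0288,"y":-0.0336,"z":0,"wx":0,"wy":0,"wz":0,"grip":0},{"x":0.0288,"y":-0.0336,"z":0,"wx":0,"wy":0,"wz":0,"grip":0},{"x":0.0288,"y":-0.0336,"z":0,"wx":0,"wy":0,"wz":0,"grip":0},{"x":0,"y":0,"z":0,"wx":0,"wy":0,"wz":0,"grip":0},{"x":0,"y":0,"z":0,"wx":0,"wy":0,"wz":0,"grip":0}], "grip_force": 20}}

```text
time: 6.05
position: [0.5541, 0.1, 0.0499]
eef_rot: [0.001, 0.001, 1.0, 0.0]
force: [1.3, 0.3, -0.0]
width: 0.0
grip_force: 0.0
```

>>> {"op": "arm_command", "data": {"steps": [{"x":0.003,"y":0,"z":0.02,"wx":0,"wy":0,"wz":0,"grip":0},{"x":0,"y":0,"z":0.02,"wx":0,"wy":0,"wz":0,"grip":0},{"x":0,"y":0,"z":0.02,"wx":0,"wy":0,"wz":0,"grip":0},{"x":0,"y":0,"z":0,"wx":0,"wy":0,"wz":0,"grip":0},{"x":0,"y":0.0212,"z":0,"wx":0,"wy":0,"wz":0,"grip":0},{"x":0,"y":0.0212,"z":0,"wx":0,"wy":0,"wz":0,"grip":0},{"x":0,"y":0.0212,"z":0,"wx":0,"wy":0,"wz":0,"grip":0},{"x":0,"y":0.0212,"z":0,"wx":0,"wy":0,"wz":0,"grip":0},{"x":0,"y":0.0212,"z":0,"wx":0,"wy":0,"wz":0,"grip":0},{"x":0,"y":0.0212,"z":0,"wx":0,"wy":0,"wz":0,"grip":0},{"x":0,"y":0.0212,"z":0,"wx":0,"wy":0,"wz":0,"grip":0},{"x":0,"y":0.0212,"z":0,"wx":0,"wy":0,"wz":0,"grip":0},{"x":0,"y":0,"z":0,"wx":0,"wy":0,"wz":0,"grip":0},{"x":0,"y":0,"z":-0.03,"wx":0,"wy":0,"wz":0,"grip":0},{"x":0,"y":0,"z":-0.03,"wx":0,"wy":0,"wz":0,"grip":0}], "grip_force": 20}}

```text
time: 7.55
position: [0.5508, 0.1849, 0.048]
eef_rot: [-0.001, -0.0, 1.0, -0.0]
force: [0.8, 0.1, 0.5]
width: -0.0003
grip_force: 0.0
```

```bash
python3 - <<'E'
from h import *
save("wrist","w3.png")
for d in spot_in("wrist","speaker1")[:7]: print(np.round(d["rect"]),round(d["confidence"],2),px2w("wrist",d["rect"][:2],0.0235)[:2].round(4),px2w("wrist",d["rect"][:2],0.0125)[:2].round(4))
E
```

```text
[173. 181.  59.  64.] 0.83 [0.5133 0.1287] [0.5158 0.125 ]
[103. 112.  70.  62.] 0.7 [0.4805 0.1   ] [0.4809 0.0944]
[166. 312.  56.  43.] 0.62 [0.588  0.1174] [0.5954 0.113 ]
[329. 254.  53.  55.] 0.6 [0.5528 0.2071] [0.5579 0.2085]
```

Two capsules are in. Now the third, at (0.511, 0.130).

>>> {"op": "arm_command", "data": {"steps": [{"x":0.0164,"y":-0.0372,"z":0,"wx":0,"wy":0,"wz":0,"grip":0},{"x":0.0164,"y":-0.0372,"z":0,"wx":0,"wy":0,"wz":0,"grip":0},{"x":0.0164,"y":-0.0372,"z":0,"wx":0,"wy":0,"wz":0,"grip":0},{"x":0.0164,"y":-0.0372,"z":0,"wx":0,"wy":0,"wz":0,"grip":0},{"x":0.0164,"y":-0.0372,"z":0,"wx":0,"wy":0,"wz":0,"grip":0},{"x":0,"y":0,"z":0,"wx":0,"wy":0,"wz":0,"grip":0},{"x":0,"y":0,"z":0,"wx":0,"wy":0,"wz":0,"grip":0}], "grip_force": 20}}

```text
time: 8.35
position: [0.5104, 0.0918, 0.048]
eef_rot: [-0.0, 0.001, 1.0, 0.0]
force: [-0.7, 0.2, 0.3]
width: -0.0001
grip_force: 0.0
```

>>> {"op": "arm_command", "data": {"steps": [{"x":-0.004,"y":0,"z":0.02,"wx":0,"wy":0,"wz":0,"grip":0},{"x":0,"y":0,"z":0.02,"wx":0,"wy":0,"wz":0,"grip":0},{"x":0,"y":0,"z":0.02,"wx":0,"wy":0,"wz":0,"grip":0},{"x":0,"y":0,"z":0,"wx":0,"wy":0,"wz":0,"grip":0},{"x":0,"y":0.0206,"z":0,"wx":0,"wy":0,"wz":0,"grip":0},{"x":0,"y":0.0206,"z":0,"wx":0,"wy":0,"wz":0,"grip":0},{"x":0,"y":0.0206,"z":0,"wx":0,"wy":0,"wz":0,"grip":0},{"x":0,"y":0.0206,"z":0,"wx":0,"wy":0,"wz":0,"grip":0},{"x":0,"y":0.0206,"z":0,"wx":0,"wy":0,"wz":0,"grip":0},{"x":0,"y":0.0206,"z":0,"wx":0,"wy":0,"wz":0,"grip":0},{"x":0,"y":0.0206,"z":0,"wx":0,"wy":0,"wz":0,"grip":0},{"x":0,"y":0.0206,"z":0,"wx":0,"wy":0,"wz":0,"grip":0},{"x":0,"y":0.0206,"z":0,"wx":0,"wy":0,"wz":0,"grip":0},{"x":0,"y":0,"z":0,"wx":0,"wy":0,"wz":0,"grip":0},{"x":0,"y":0,"z":-0.05,"wx":0,"wy":0,"wz":0,"grip":0},{"x":0,"y":0,"z":-0.05,"wx":0,"wy":0,"wz":0,"grip":0},{"x":0,"y":0,"z":-0.07,"wx":0,"wy":0,"wz":0,"grip":0},{"x":0,"y":0,"z":-0.07,"wx":0,"wy":0,"wz":0,"grip":0},{"x":0,"y":0,"z":-0.07,"wx":0,"wy":0,"wz":0,"grip":0},{"x":0,"y":0,"z":0,"wx":0,"wy":0,"wz":0,"grip":0}], "grip_force": 20}}

```text
time: 10.35
position: [0.5156, 0.185, 0.1787]
eef_rot: [0.005, -0.0, 1.0, 0.001]
force: [0.1, 0.5, -0.1]
width: 0.0
grip_force: 0.0
```

```bash
python3 - <<'E'
from h import *
print(state()["position"])
save("wrist","w4.png")
for d in spot_in("wrist","speaker1")[:7]: print(np.round(d["rect"]),round(d["confidence"],2),px2w("wrist",d["rect"][:2],0.0235)[:2].round(4),px2w("wrist",d["rect"][:2],0.0125)[:2].round(4))
for th in [1.75,1.85,1.95,2.05]:
    print(th,[w2px("wrist",(x,.238-.0565*np.cos(th),.0265+.0565*np.sin(th))).round() for x in (.45,.55)])
E
```

```text
[0.51559582 0.18498696 0.17865332]
[186. 149.  38.  34.] 0.95 [0.4738 0.1007] [0.4752 0.0975]
[314. 230.  31.  31.] 0.86 [0.5458 0.2083] [0.55   0.2092]
[216. 265.  30.  27.] 0.66 [0.5805 0.1185] [0.586 0.116]
[313. 186.  37.  38.] 0.6 [0.5054 0.2064] [0.508  0.2073]
1.75 [array([385., 124.]), array([373., 264.])]
1.85 [array([393., 124.]), array([380., 263.])]
1.95 [array([400., 124.]), array([387., 262.])]
2.05 [array([407., 124.]), array([393., 260.])]
```

View pics/w4.png

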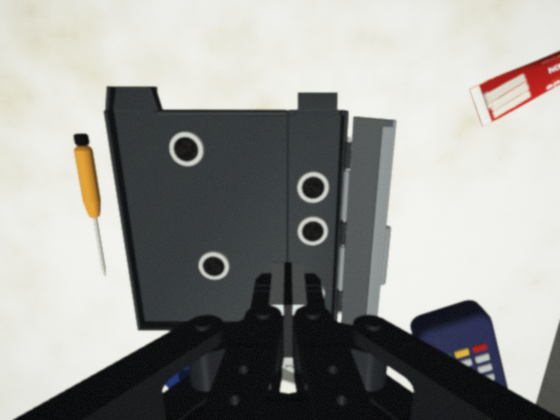

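Three capsules are off the platform: (313,187), (313,230) and one partly hidden behind the fingertips at (320,292). Two remain at (186,149) and (214,265). The cover's free edge at (396,120) puts the angle at about 1.9 rad. Next I'll move outside the cover.

>>> {"op": "arm_command", "data": {"steps": [{"x":0.005,"y":0.055,"z":0,"wx":0,"wy":0,"wz":0,"grip":0},{"x":0.005,"y":0.055,"z":0,"wx":0,"wy":0,"wz":0,"grip":0},{"x":0.005,"y":0.055,"z":0,"wx":0,"wy":0,"wz":0,"grip":0},{"x":0.005,"y":0.055,"z":0,"wx":0,"wy":0,"wz":0,"grip":0},{"x":0,"y":0,"z":0,"wx":0,"wy":0,"wz":0,"grip":0},{"x":0,"y":0,"z":0.04,"wx":0,"wy":0,"wz":0,"grip":0},{"x":0,"y":0,"z":0.04,"wx":0,"wy":0,"wz":0,"grip":0},{"x":0,"y":0,"z":0.04,"wx":0,"wy":0,"wz":0,"grip":0},{"x":0,"y":0,"z":0.04,"wx":0,"wy":0,"wz":0,"grip":0},{"x":0,"y":0,"z":0.04,"wx":0,"wy":0,"wz":0,"grip":0},{"x":0,"y":0,"z":0.036,"wx":0,"wy":0,"wz":0,"grip":0},{"x":0,"y":0,"z":0,"wx":0,"wy":0,"wz":0,"grip":0},{"x":0,"y":0,"z":0,"wx":0,"wy":0,"wz":0,"grip":0}], "grip_force": 20}}

```text
time: 11.75
position: [0.5017, 0.2939, 0.0544]
eef_rot: [-0.001, 0.0, 1.0, -0.001]
force: [0.8, 0.3, -0.2]
width: 0.0002
grip_force: 0.0
```

```bash
python3 - <<'E'
from h import *
print(state()["position"])
save("wrist","w5.png")
for d in spot_in("wrist","speaker1")[:7]: print(np.round(d["rect"]),round(d["confidence"],2),px2w("wrist",d["rect"][:2],0.0235)[:2].round(4),px2w("wrist",d["rect"][:2],0.0125)[:2].round(4))
E
```

```text
[0.50169575 0.29393031 0.0543995 ]
[139. 262.  49.  48.] 0.87 [0.5097 0.2133] [0.515  0.2082]
[149. 324.  43.  44.] 0.63 [0.5492 0.2137] [0.5571 0.2086]
[ 15. 376.  31.  41.] 0.58 [0.5872 0.1268] [0.5974 0.1162]
```

View pics/w5.png

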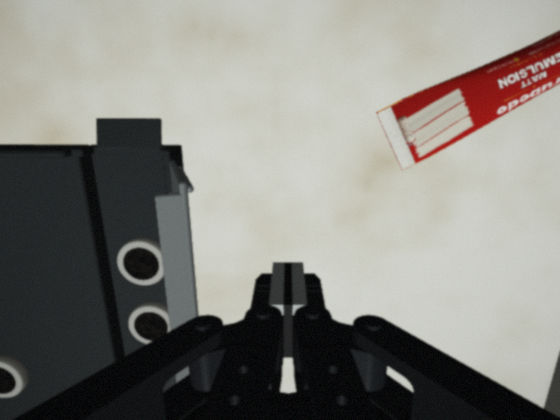

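The view shows the fingers outside the cover, with free bench below. I'll sweep the cover inward.

>>> {"op": "arm_command", "data": {"steps": [{"x":0,"y":-0.02,"z":0,"wx":0,"wy":0,"wz":0,"grip":0},{"x":0,"y":-0.02,"z":0,"wx":0,"wy":0,"wz":0,"grip":0},{"x":0,"y":-0.02,"z":0,"wx":0,"wy":0,"wz":0,"grip":0},{"x":0,"y":-0.02,"z":0,"wx":0,"wy":0,"wz":0,"grip":0},{"x":0,"y":-0.02,"z":0,"wx":0,"wy":0,"wz":0,"grip":0},{"x":0,"y":-0.02,"z":0,"wx":0,"wy":0,"wz":0,"grip":0},{"x":0,"y":-0.02,"z":0,"wx":0,"wy":0,"wz":0,"grip":0},{"x":0,"y":0,"z":0,"wx":0,"wy":0,"wz":0,"grip":0}], "grip_force": 20}}

```text
time: 12.65
position: [0.5023, 0.2233, 0.0552]
eef_rot: [-0.0, 0.001, 1.0, -0.0]
force: [-0.3, 0.6, -0.5]
width: -0.0002
grip_force: 0.0
```

>>> {"op": "arm_command", "data": {"steps": [{"x":0,"y":-0.008,"z":0.007,"wx":0,"wy":0,"wz":0,"grip":0},{"x":0,"y":-0.008,"z":0.007,"wx":0,"wy":0,"wz":0,"grip":0},{"x":0,"y":-0.006,"z":0.007,"wx":0,"wy":0,"wz":0,"grip":0},{"x":0,"y":-0.006,"z":0.007,"wx":0,"wy":0,"wz":0,"grip":0},{"x":0,"y":-0.002,"z":0.008,"wx":0,"wy":0,"wz":0,"grip":0},{"x":0,"y":0,"z":0.006,"wx":0,"wy":0,"wz":0,"grip":0},{"x":0,"y":0,"z":0,"wx":0,"wy":0,"wz":0,"grip":0},{"x":0,"y":0,"z":0,"wx":0,"wy":0,"wz":0,"grip":0}], "grip_force": 20}}

```text
time: 13.45
position: [0.5022, 0.2098, 0.0341]
eef_rot: [-0.0, -0.0, 1.0, -0.0]
force: [0.2, -0.2, 0.2]
width: 0.0001
grip_force: 0.0
```

```bash
python3 - <<'E'
from h import *
print(state()["position"],state()["force"])
save("wrist","w6.png")
E
```

```text
[0.50223297 0.20984674 0.0341378 ] [ 0.23330764 -0.20127096  0.24447299]
```

View pics/w6.png

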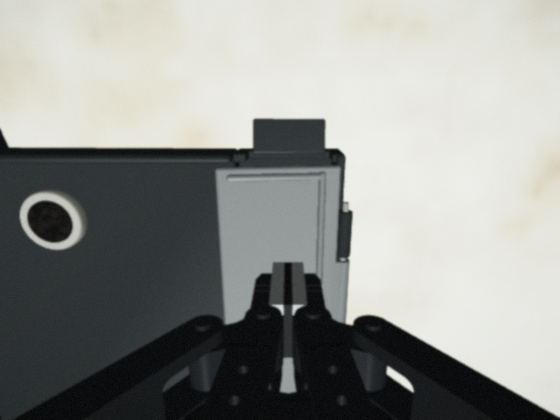

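The cover is folded over the trough, nearly shut. Now I'll press down gently.

>>> {"op": "arm_command", "data": {"steps": [{"x":0,"y":0,"z":0.004,"wx":0,"wy":0,"wz":0,"grip":0},{"x":0,"y":0,"z":0.004,"wx":0,"wy":0,"wz":0,"grip":0},{"x":0,"y":0,"z":0.002,"wx":0,"wy":0,"wz":0,"grip":0},{"x":0,"y":0,"z":0,"wx":0,"wy":0,"wz":0,"grip":0},{"x":0,"y":0,"z":0,"wx":0,"wy":0,"wz":0,"grip":0}], "grip_force": 20}}

```text
time: 14.0
position: [0.5024, 0.2098, 0.0293]
eef_rot: [-0.0, -0.0, 1.0, 0.0]
force: [0.1, -0.2, -0.0]
width: 0.0001
grip_force: 0.1
```

>>> {"op": "arm_command", "data": {"steps": [{"x":0,"y":0,"z":0.002,"wx":0,"wy":0,"wz":0,"grip":0},{"x":0,"y":0,"z":0.002,"wx":0,"wy":0,"wz":0,"grip":0},{"x":0,"y":0,"z":0,"wx":0,"wy":0,"wz":0,"grip":0},{"x":0,"y":0,"z":0,"wx":0,"wy":0,"wz":0,"grip":0}], "grip_force": 20}}

```text
time: 14.4
position: [0.5024, 0.2098, 0.029]
eef_rot: [0.0, -0.0, 1.0, 0.0]
force: [-4.9, -0.4, 14.1]
width: 0.0
grip_force: 7.6
```

It stops at 29 mm with 14 N, so the cover is shut. I'll retreat and check.

>>> {"op": "arm_command", "data": {"steps": [{"x":0,"y":0,"z":-0.02,"wx":0,"wy":0,"wz":0,"grip":0},{"x":0,"y":0,"z":-0.06,"wx":0,"wy":0,"wz":0,"grip":0},{"x":0.02,"y":0,"z":-0.08,"wx":0,"wy":0,"wz":0,"grip":0},{"x":0.04,"y":0,"z":-0.08,"wx":0,"wy":0,"wz":0,"grip":0},{"x":0.04,"y":0,"z":-0.08,"wx":0,"wy":0,"wz":0,"grip":0},{"x":0,"y":0,"z":-0.08,"wx":0,"wy":0,"wz":0,"grip":0},{"x":0,"y":0,"z":-0.06,"wx":0,"wy":0,"wz":0,"grip":0},{"x":0,"y":0,"z":0,"wx":0,"wy":0,"wz":0,"grip":0},{"x":0,"y":0,"z":0,"wx":0,"wy":0,"wz":0,"grip":0}], "grip_force": 20}}

```text
time: 15.3
position: [0.4525, 0.2098, 0.2578]
eef_rot: [0.001, -0.0, 1.0, 0.0]
force: [0.5, 0.2, -0.8]
width: -0.0004
grip_force: 0.0
```

```bash
python3 - <<'E'
from h import *
save("scene","sc7.png");save("wrist","w7.png")
for d in spot_in("wrist","speaker1")[:7]: print(np.round(d["rect"]),round(d["confidence"],2),px2w("wrist",d["rect"][:2],0.0235)[:2].round(4))
a=cv2.imread("pics/sc7.png")[160:320,160:380];b=cv2.imread("pics/w7.png")
cv2.imwrite("pics/f7.png",np.hstack([cv2.resize(a,(400,300)),cv2.resize(b,(400,300))]))
E
```

```text
[211. 285.  28.  21.] 0.85 [0.5849 0.117 ]
```

View pics/f7.png

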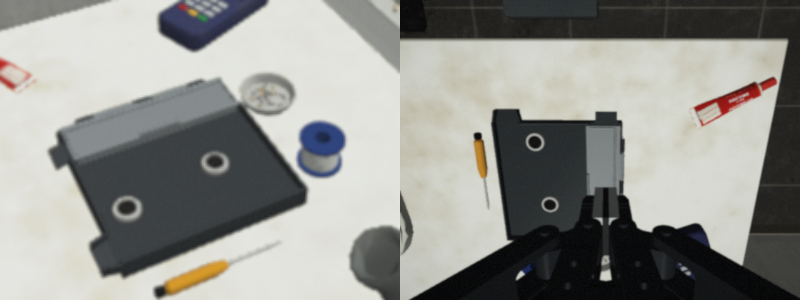

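The cover lies flat and shut, two capsules remain on the platform at (127,208) and (215,162), and the bystanders are where they were. I'm handing in.

```bash
python3 -c "
from bench import *
print(hand_in())"
```

```text
the job is handed in; nothing more can be done
None
```

I swept three capsules into the trough, left two on the platform and pushed the cover fully shut. I handed the job in at about 15 s; no verdict was returned.

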